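# Set a recipe stand's leg to its height marker and swing the cam lever closed

## Task

The recipe stand's tray is off for washing; get its telescopic leg ready for it. Take hold of the black grip of the cam lever on top of the leg and, with the lever still open, pull the leg straight up until its thin pointer is level with the height marker on the gauge rod, then, keeping it level there, swing the lever round to its closed stop. Finish still gripping the lever with the leg held up at the marker (it sinks if let go); do not shift the marker or disturb the other things on the worktop.

Things in the scene. Friction and masses are not known exactly. Their poses are not given: they have to be found in the camera images.
- lever_grip (a point): centre of the lever's black grip: an upright plate 46 mm long (radially from the leg), 12 mm thick and 32 mm high with rounded edges, 72 mm from the leg's axis. Free on all sides, the foot lies over 100 mm below; from 15 to 50 mm from the leg's axis a thin 10 mm wide aluminium arm joins it to the 34 mm hub. Take it from above with the fingers across the 12 mm thickness. The direction from lever_pivot to lever_grip tells which way the lever points. Rises with the leg.
- lever_pivot (a point): point on the vertical axis of leg and lever, at the same height as lever_grip; the lever turns about the vertical through this point. Rises with the leg, does not turn.
- lever_turn (a joint): angle of the cam lever about the vertical (rad): 0 fully open, 1.2 closed at its stop; it closes counter-clockwise seen from above, through the side that faces the robot. Light friction (under 0.1 N m), stays where it is left.
- pointer_tip (a point): tip of the leg's pointer, a thin black bar 8 mm wide and 4 mm thick that sticks out 49 mm sideways from the leg's axis just above the outer tube; this point is half-way up its thickness. Leg, pointer and lever (0.3 kg in all) slide vertically only, up to 100 mm; the leg sinks by its own weight when let go and does not turn.
- marker_tip (a point): tip of the height marker, a black clip 14 mm high on the thin upright rod behind the leg, with a small tongue towards the pointer; this point is half-way up the marker. Somewhere 40 to 85 mm above the lowered pointer; stiff on its rod. Pointer and marker are level when pointer_tip and marker_tip have the same height (horizontal gap 5 mm, they never touch).
- lever: the cam lever itself, origin at the underside of its hub on the leg's axis; its -x axis points along the lever to the grip
- stand: the stand: a heavy dark round foot 170 mm across that does not move, an upright aluminium outer tube 30 mm wide and 140 mm high (origin on its axis at the worktop) and, 79 mm from the tube's axis, a 10 mm gauge rod 275 mm high. At yaw 0 the rod is at +65 mm x, +45 mm y and the lever points toward -x, turned 0.6 rad toward +y when open and 0.6 rad toward -y when closed.
- mustard_jar: glass mustard jar, 59 mm wide, 103 mm high, left of the stand; leave alone
- spice_jar: spice jar, 41 mm wide, 105 mm high, right of the stand; leave alone
- timer: kitchen timer, 60 mm wide, 48 mm high; leave alone
- teaspoon: teaspoon 132 mm long lying before the stand; leave alone
- carrot: carrot 162 mm long on the white chopping board at the left; leave alone
- lemon_wedge: piece of lemon, 50 mm, on the same board; leave alone

How it is judged:
On the way, in this order (a step that is already met when the one before it is completed fails the run):
1. the leg is held up with its pointer level with the marker (within 7 mm) by the fingers on the lever, the lever still open (under 0.5 rad) (z of pointer_tip in the frame of marker_tip between -0.007 and 0.007 m and value of joint lever_turn below 0.5 rad and contact force between the fingers and lever above 1 N), for 0.2 s.
2. the lever is swung closed (over 1.08 of 1.2 rad) with the pointer still level (z of pointer_tip in the frame of marker_tip between -0.007 and 0.007 m and value of joint lever_turn above 1.08 rad and contact force between the fingers and lever above 1 N), for 0.2 s.
At the end, for the whole second after the job is handed in: The fingers still grip the lever (over 1 N), the lever is closed (over 1.08 of 1.2 rad), and the leg is held still with pointer_tip within 7 mm of marker_tip's height, that is, within the marker's 14 mm (all of step 2 and linear speed of lever below 0.02 m/s); the arm keeps its last pose, push and grip.
It fails at once if the lever is swung (past 0.7 rad) while the pointer is more than 12 mm off the marker's height (value of joint lever_turn above 0.7 rad and (z of pointer_tip in the frame of marker_tip below -0.012 m or z of pointer_tip in the frame of marker_tip above 0.012 m)).
It fails at once if the marker is shifted more than 4 mm (distance of marker_tip from where it was at the start of the episode above 0.004 m).
It fails at once if a loose thing on the worktop or board is shifted more than 30 mm or tipped (distance of any of mustard_jar, spice_jar, timer, carrot, lemon_wedge, teaspoon from where it was at the start of the episode above 0.03 m or angle between any of mustard_jar, spice_jar's own z axis and vertical above 0.5 rad).
It also fails if it takes over 35 s, if anything falls off the work surface, if the arm or the gripper's body presses on something with over 40 N, if the wrist force passes 120 N, or if a joint passes its speed limit or range.

## Robot

A 6-joint arm with a two-finger parallel gripper is mounted at the origin on a cart in front of the work surface, level with it; the furniture and walls round the work are solid. World frame = base frame: x ahead of the robot, y to its left, z up, the work surface at z = 0. Lengths are in m, angles in rad, forces in N, time in s.
With the tool pointing down it reaches from about 0.275 to 0.825 m from the base axis. Payload 4.9 kg.
Tool frame: the origin (TCP) lies midway between the tips of the shut fingers; the grasp point (between the pads) lies 19 mm behind it; z points along the fingers, y is the line along which they close (so a half turn about z gives the same grasp; the last joint's range is limited). The gripper opens to 85 mm and grips with 20 to 120 N. Pads are 22 mm wide; open, the fingers measure 114 mm over their backs; the gripper's body (76 mm by 85 mm) begins 54 mm behind the grasp point. The pads swing forward as they close: fully open they stand 13 mm farther back than shut.
Start: joints at [1.048, 0.326, -0.193, 1.052, 0, 1.437], TCP at [0.208, 0.509, 0.207] pointing down, gripper open.
Joint ranges: [-2.65, 2.65], [-0.97, 1.79], [-1.3, 1.35], [-1.93, 2.1], [-1.47, 1.37], [-3.14, 3.14]. Speed limits (rad/s): [2.57, 2.57, 3.14, 3.14, 3.14, 3.14].

## Interface

Orientations are given as [roll, pitch, yaw] about the fixed x, y, z axes, in that order (R = Rz(yaw) Ry(pitch) Rx(roll)).
In Python, from workcell import bot gives the robot as it stands. The module is installed in compiled form; this text tells all that it offers.
- The arm moves only by the shell command python3 -m pendant 'ROWS' [FORCE]. ROWS is JSON, a list of rows, each a list of 7 numbers: the opening, from -1 (shut) to 1 (fully open), then the shift along the tool's x, y, z in m, then the turn, a rotation vector about the tool's x, y, z in degrees. A call has 1 to 12 rows; each row is the pose to reach, as a shift and turn from the pose commanded when the call began, along the tool's axes at that moment; what a row does not reach only later rows make up. A row lasts 1/10 s, in which the tool goes at most 50 mm and 8.59 degrees, less where a joint would pass 70% of its speed; a pose out of reach is approached as far as the arm can. A call with a gripper value outside its range is refused whole. The fingers move at their own pace and stop on an object; FORCE is the grip in N (left out, the last holds). Time passes only in rows, so rows that repeat a pose let the fingers close. It gives the time, the measured TCP pose, the force, the opening and the grip force at its end, in the units of the state.
- bot.observe(): the state, without advancing time (a new reading comes with each control period).
- bot.grab_frame(name): name is "side" or "top" or "wrist"; returns a dict with "pixels" (400x640x3 uint8, blue, green, red), "camera_matrix" (3x3 intrinsics, pixels), "rvec" (rotation vector, rad) and "tvec" (3), from world to camera coordinates, as OpenCV has them; the wrist camera has in their place "hand_eye" (4x4, takes a point from camera to tool coordinates, whose origin is the TCP and whose axes are the flange's). Camera axes: x right, y down, z forward; pixel columns grow to the right and rows downward; lengths in m; the calibration is good to about 2 mm. A picture is of the moment at which its call begins: read the wrist's pose just before it. There is no depth.
- bot.job_done(): hands the job in; it is judged then, once.
The state is a dict: "time_s": time; "q": joint angles; "qd": joint speeds; "effort": joint torques, N m; "tcp_pos": TCP position; "ee_rot": TCP orientation; "force": force on the tool from outside, world axes, zero at the start; "wrist_torque": the same for the moment, N m; "finger_gap": finger opening in m; "gripper_force": force on a finger pad.
Only numpy, scipy, OpenCV 4.12 (cv2) and the standard library are available. Lean on these libraries where they do the work, as an engineer would, in place of code of your own. Each camera call takes 0.05 s, during which the arm holds its last target. There are 200 camera calls.

## Working session

There is one attempt and no reset: what is moved stays moved. The work goes in short steps, Python scripts to look and compute and a shell command to move; the robot and the scene stay as the last step left them, time stands still between calls to the robot, and variables do not carry over. Pictures are saved under pics/ and viewed, at most 10 in all, crops included, and the job is handed in when it is done.

```bash
mkdir -p pics; cat > h.py <<'E'
import numpy as np, cv2
from workcell import bot
from scipy.spatial.transform import Rotation as R
def ray(f,u,v):
    K=f["camera_matrix"]; Rm=cv2.Rodrigues(np.array(f["rvec"],float))[0]; t=np.array(f["tvec"],float).ravel()
    d=Rm.T@np.linalg.solve(K,[u,v,1]); return -Rm.T@t, d/np.linalg.norm(d)
def proj(f,p):
    return cv2.projectPoints(np.array([p],float),np.array(f["rvec"],float),np.array(f["tvec"],float),np.array(f["camera_matrix"],float),None)[0].ravel()
def atz(f,u,v,z):
    o,d=ray(f,u,v); return o+d*(z-o[2])/d[2]
def tri(f1,p1,f2,p2):
    o1,d1=ray(f1,*p1);o2,d2=ray(f2,*p2)
    s=np.linalg.lstsq(np.c_[d1,-d2],o2-o1,rcond=None)[0]
    a=o1+s[0]*d1;b=o2+s[1]*d2; return (a+b)/2,np.linalg.norm(a-b)
E
python3 - <<'E'
from h import *
o=bot.observe(); print(o)
for n in("side","top"):
    f=bot.grab_frame(n); cv2.imwrite(f"pics/{n}0.png",f["pixels"]); np.save(f"{n}.npy",f,allow_pickle=True)
    print(n,ray(f,320,200),f["camera_matrix"][0,0])
E
```

```text
{'time_s': 0.0, 'q': array([ 1.04782450e+00,  3.26949925e-01, -1.93589463e-01,  1.05199716e+00,
       -5.37871185e-06,  1.43660437e+00]), 'qd': array([-4.85858782e-04, -1.15061400e-03,  7.44600073e-04,  8.52094283e-05,
        5.63592020e-04, -8.45415632e-04]), 'effort': array([ 1.30285694e-03, -4.43395400e+01,  2.62444299e+01,  1.52886490e-02,
        2.18022265e-04,  1.98888483e-05]), 'tcp_pos': array([0.2081542 , 0.50841275, 0.20619646]), 'ee_rot': array([-3.13986736e+00, -2.27492425e-04,  2.75281259e+00]), 'force': array([ 0.16817816,  0.62635781, -0.01743993]), 'wrist_torque': array([ 0.0308713 , -0.01289533, -0.03118734]), 'gripper_force': 0.0, 'finger_gap': 0.08592521799662381}
side (array([-0.13511903,  1.11757518,  0.98763442]), array([ 0.40315134, -0.71553984, -0.5705013 ])) 508.27287432550736
top (array([0.3713216 , 0.00545423, 1.12413148]), array([ 0.13470802,  0.04755298, -0.98974363])) 399.15677137910603
```

View pics/side0.png

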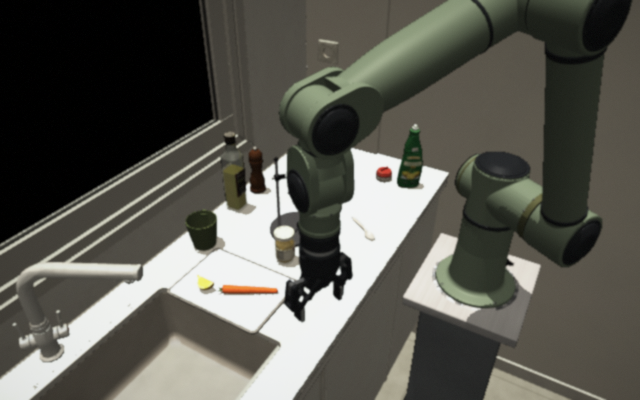

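View pics/top0.png

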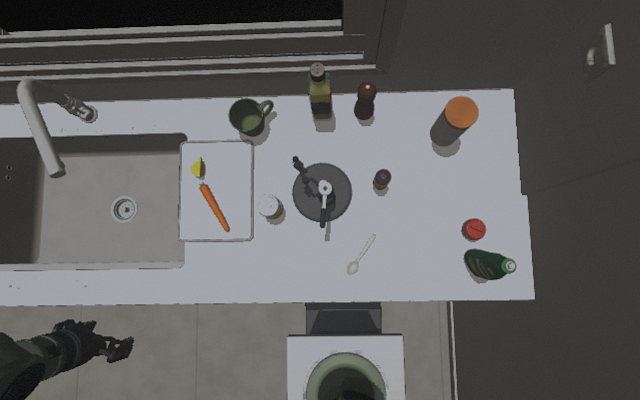

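The side view has the stand behind the arm, with only the rod and marker at (278,177) visible. In the top view the foot is at about (322,191), the hub at (325,187), the grip at (323,217) and the marker at about (297,160). I'll zoom in on the top view.

```bash
python3 - <<'E'
from h import *
f=np.load("top.npy",allow_pickle=True).item()
c=f["pixels"][145:240,270:385]; c=cv2.convertScaleAbs(cv2.resize(c,None,fx=6,fy=6,interpolation=cv2.INTER_CUBIC),alpha=1.8)
cv2.imwrite("pics/topc.png",c)
g=f["pixels"].max(2).astype(int)
m=((g<110)).astype(np.uint8)
n,l,s,ce=cv2.connectedComponentsWithStats(m)
for i in range(1,n):
    if s[i,4]>300 and 260<ce[i][0]<400 and 130<ce[i][1]<250: print(s[i],ce[i],atz(f,*ce[i],0.01))
for z in(.0,.15,.18,.2): print(z,atz(f,325,187,z),atz(f,323,217,z))
E
```

```text
[ 292  156   60   72 2686] [320.53685778 191.52271035] [0.54709643 0.05711537 0.01      ]
0.0 [0.56145043 0.04463871 0.        ] [0.47560986 0.05166766 0.        ]
0.15 [0.53608034 0.03941007 0.15      ] [0.46169401 0.04550111 0.15      ]
0.18 [0.53100632 0.03836435 0.18      ] [0.45891084 0.0442678  0.18      ]
0.2 [0.52762364 0.0376672  0.2       ] [0.4570554  0.04344559 0.2       ]
```

View pics/topc.png

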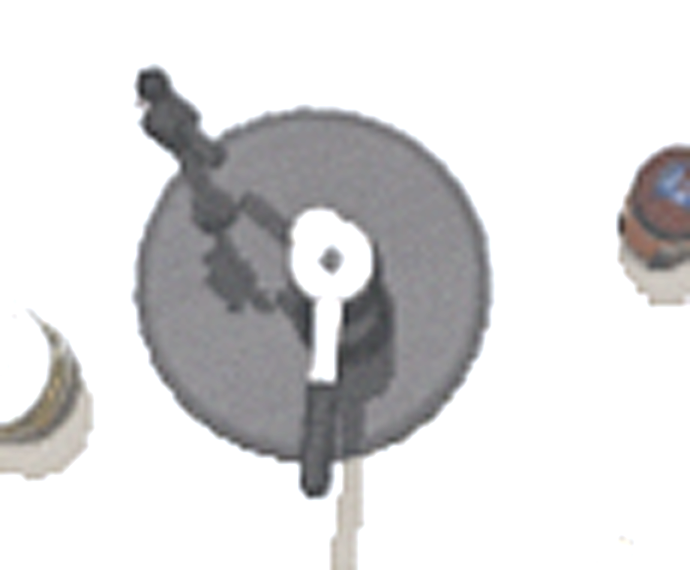

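Crop: the hub centre is at (331,260), the grip runs from (320,382) to (314,490), and the pointer points up-left towards the marker. The lever is open and points almost straight at the robot. I'll move the arm clear of the side view, towards the grip.

```bash
python3 -m pendant '[[1,-0.26,-0.37,-0.15,0,0,-17],[1,-0.26,-0.37,-0.15,0,0,-17],[1,-0.26,-0.37,-0.15,0,0,-17],[1,-0.26,-0.37,-0.15,0,0,-17],[1,-0.26,-0.37,-0.15,0,0,-17],[1,-0.26,-0.37,-0.15,0,0,-17],[1,-0.26,-0.37,-0.15,0,0,-17],[1,-0.26,-0.37,-0.15,0,0,-17],[1,-0.26,-0.37,-0.15,0,0,-17],[1,-0.26,-0.37,-0.15,0,0,-17],[1,-0.26,-0.37,-0.15,0,0,-17],[1,-0.26,-0.37,-0.15,0,0,-17]]'
python3 - <<'E'
from h import *
print(bot.observe())
f=bot.grab_frame("side"); np.save("side.npy",f,allow_pickle=True)
t=np.load("top.npy",allow_pickle=True).item()
p=proj(f,[.531,.038,.18]); print(p)
x,y=int(p[0])-50,int(p[1])-50
print(x,y)
cv2.imwrite("pics/side1.png",cv2.convertScaleAbs(cv2.resize(f["pixels"][y:y+95,x:x+110],None,fx=6,fy=6,interpolation=cv2.INTER_CUBIC),alpha=1.5))
w=bot.grab_frame("wrist"); cv2.imwrite("pics/w1.png",w["pixels"]); print(w["hand_eye"],w["camera_matrix"])
for n,u,v,z in(("foot",322.2,192.5,.01),("hub",325.2,188.3,.18),("grip",322.8,218.3,.18),("ptr",310.5,178.8,.145),("rodtop",295.3,158.3,.275)): print(n,atz(t,u,v,z))
E
```

```text
time_s: 1.3
tcp_pos: [0.3087, 0.0678, 0.3568]
ee_rot: [3.141, -0.0, 3.047]
force: [-0.2, 0.0, 0.2]
finger_gap: 0.0853
gripper_force: 0.0
{'time_s': 1.3, 'q': array([-1.94577595e-02, -1.89275092e-01, -3.75082210e-01,  1.38539507e+00,
        4.54182476e-04,  7.46966782e-02]), 'qd': array([ 0.0425008 ,  0.00297099, -0.00972417, -0.00229986,  0.00132956,
       -0.00265049]), 'effort': array([-9.75057408e-01, -1.75109696e+01,  2.83725715e+01, -1.23712936e-02,
       -5.11476304e-02, -2.05965119e-02]), 'tcp_pos': array([0.30871041, 0.06775532, 0.35675737]), 'ee_rot': array([ 3.14117003e+00, -4.38622800e-04,  3.04743822e+00]), 'force': array([-0.19610792,  0.03239991,  0.23455333]), 'wrist_torque': array([ 0.00943714,  0.02563023, -0.0270527 ]), 'gripper_force': 0.0, 'finger_gap': 0.08529287553264986}
[303.09471798 179.63607068]
253 129
[[-3.18510299e-05 -9.53956333e-01 -2.99945519e-01  7.61015826e-02]
 [ 9.99999983e-01 -8.47337651e-05  1.63300598e-04  2.56682764e-04]
 [-1.81197152e-04 -2.99945508e-01  9.53956319e-01 -1.66517312e-01]
 [ 0.00000000e+00  0.00000000e+00  0.00000000e+00  1.00000000e+00]] [[314.77403084   0.         315.06349404]
 [  0.         314.77403084 200.73458886]
 [  0.           0.           1.        ]]
foot [0.54420222 0.0524537  0.01      ]
hub [0.52784154 0.03793503 0.18      ]
grip [0.45581943 0.04479082 0.18      ]
ptr [0.55844776 0.07545368 0.145     ]
rodtop [0.57973255 0.09882639 0.275     ]
```

View pics/side1.png

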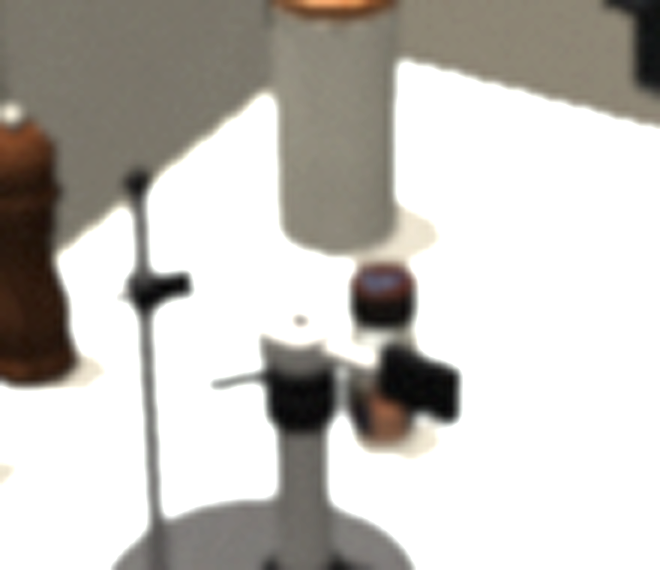

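View pics/w1.png

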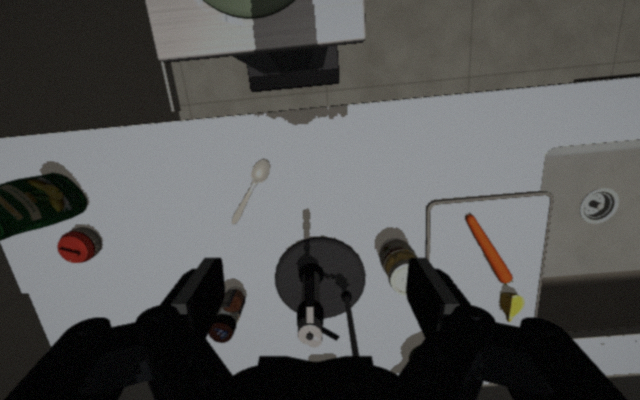

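Side crop: rod top (137,178), marker tongue tip (188,284), pointer tip (215,384), hub top (300,322), grip centre (420,383). In the wrist picture the hub is at (311,335) and the grip at about (312,270). Next step is to triangulate these.

```bash
python3 - <<'E'
from h import *
t=np.load("top.npy",allow_pickle=True).item(); s=np.load("side.npy",allow_pickle=True).item()
T=lambda p:((p[0]+.5)/6-.5+270,(p[1]+.5)/6-.5+145); S=lambda p:((p[0]+.5)/6-.5+253,(p[1]+.5)/6-.5+129)
P={}
for n,a,b in(("rodtop",(152,80),(137,178)),("marker",(220,155),(188,284)),("ptr",(243,203),(215,384)),("hubtop",(331,260),(300,321)),("grip",(317,440),(420,380))):
    P[n],e=tri(t,T(a),s,S(b)); print(n,P[n].round(4),round(e,4))
h=P["hubtop"]
for n in P:
    d=P[n]-h; print(n,np.hypot(*d[:2]).round(4),np.degrees(np.arctan2(d[1],d[0])).round(1))
# vertical scale: heights in side view given xy of pointer/marker
for n,b in(("marker",(188,284)),("ptr",(215,384)),("rodtop",(137,178))):
    q=P[n]; print(n,[proj(s,q+[0,0,dz])-proj(s,q) for dz in(.05,)])
E
```

```text
rodtop [0.5824 0.1005 0.2691] 0.0007
marker [0.5682 0.0814 0.2045] 0.0019
ptr [0.5591 0.0763 0.1467] 0.0001
hubtop [0.5309 0.0397 0.1722] 0.0017
grip [0.4589 0.0467 0.1655] 0.0017
rodtop 0.0797 49.8
marker 0.056 48.2
ptr 0.0463 52.5
hubtop 0.0 0.0
grip 0.0724 174.4
marker [array([ -0.59057997, -14.91588335])]
ptr [array([ -0.49826568, -14.27257135])]
rodtop [array([ -0.7841322 , -15.74247345])]
```

The points agree with the given sizes: rod at 79.7 mm, grip at 72.4 mm, pointer at 46 mm. The rise needed is about 58 mm. The lever points at 174°, and the closed stop should be near 230°. I'll move above the grip.

```bash
python3 - <<'E'
from h import *
o=bot.observe(); p=o["tcp_pos"]; Rm=R.from_euler("xyz",o["ee_rot"]).as_matrix()
print(p,o["ee_rot"],Rm.T@(np.array([.459,.0465,.144])-p))
E
```

```text
[0.30830795 0.06864508 0.35647708] [ 3.14133936e+00 -1.10597649e-03  3.05061996e+00] [-0.15231564 -0.00841732  0.21230663]
```

```bash
python3 -m pendant '[[1,-0.152,-0.008,0.11,0,0,0],[1,-0.152,-0.008,0.11,0,0,0],[1,-0.152,-0.008,0.11,0,0,0],[1,-0.152,-0.008,0.11,0,0,0],[1,-0.152,-0.008,0.11,0,0,0],[1,-0.152,-0.008,0.11,0,0,0],[1,-0.152,-0.008,0.11,0,0,0]]'
python3 - <<'E'
from h import *
o=bot.observe(); p=o["tcp_pos"]; Rm=R.from_euler("xyz",o["ee_rot"]).as_matrix()
w=bot.grab_frame("wrist"); cv2.imwrite("pics/w2.png",w["pixels"]); np.save("w2.npy",(p,Rm,w),allow_pickle=True) if 0 else None
H=np.array(w["hand_eye"]);K=w["camera_matrix"]
for n,q in(("grip",[.459,.0465,.179]),("hub",[.5309,.0397,.172])):
    c=np.linalg.inv(H)@np.r_[Rm.T@(np.array(q)-p),1]; u=K@c[:3]; print(n,u[:2]/u[2])
print(p,o["ee_rot"],Rm.T@(np.array([.459,.0465,.144])-p))
E
```

```text
time_s: 2.1
tcp_pos: [0.4586, 0.0472, 0.2475]
ee_rot: [3.142, -0.0, 3.051]
force: [0.2, -0.1, 0.3]
finger_gap: 0.0854
gripper_force: 0.0
grip [313.89340864 203.98190463]
hub [313.67394179 279.97323465]
[0.45860271 0.04715544 0.24750648] [ 3.14150226e+00 -1.98343886e-04  3.05142034e+00] [-0.00047522 -0.00062636  0.10350633]
```

View pics/w2.png

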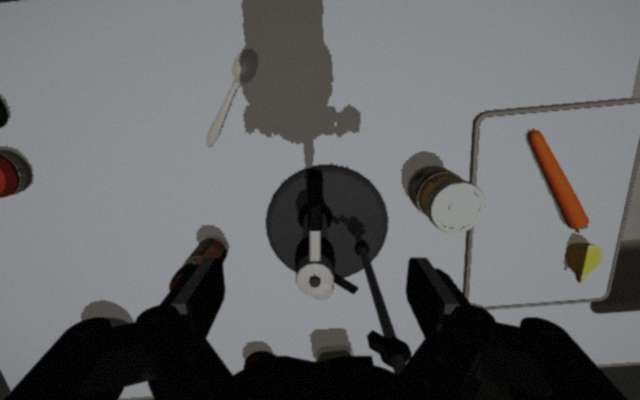

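In the wrist view the grip is centred at about (315,203) and the hub at (314,281), both within 2 px of prediction. I'll descend and close.

```bash
python3 -m pendant '[[1,0,0,0.045,0,0,0],[1,0,0,0.08,0,0,0],[1,0,0,0.103,0,0,0],[1,0,0,0.103,0,0,0],[-1,0,0,0.103,0,0,0],[-1,0,0,0.103,0,0,0],[-1,0,0,0.103,0,0,0],[-1,0,0,0.103,0,0,0],[-1,0,0,0.103,0,0,0],[-1,0,0,0.103,0,0,0],[-1,0,0,0.103,0,0,0],[-1,0,0,0.103,0,0,0]]' 40
```

```text
time_s: 3.35
tcp_pos: [0.4599, 0.0462, 0.1446]
ee_rot: [3.141, 0.001, 3.05]
force: [-1.3, 0.8, 5.5]
finger_gap: 0.0105
gripper_force: 44.4
```

Gripped. I'll lift 57 mm.

```bash
python3 -m pendant '[[-1,0,0,-0.015,0,0,0],[-1,0,0,-0.035,0,0,0],[-1,0,0,-0.05,0,0,0],[-1,0,0,-0.057,0,0,0],[-1,0,0,-0.057,0,0,0],[-1,0,0,-0.057,0,0,0]]'
python3 - <<'E'
from h import *
o=bot.observe(); print(o["tcp_pos"])
f=bot.grab_frame("side"); np.save("side2.npy",f,allow_pickle=True)
cv2.imwrite("pics/side2.png",cv2.convertScaleAbs(cv2.resize(f["pixels"][140:215,255:345],None,fx=8,fy=8,interpolation=cv2.INTER_CUBIC),alpha=1.5))
E
```

```text
time_s: 3.95
tcp_pos: [0.4598, 0.0462, 0.2005]
ee_rot: [3.141, 0.001, 3.05]
force: [3.5, 1.0, -2.1]
finger_gap: 0.0104
gripper_force: 43.4
[0.45982105 0.04619414 0.20051013]
```

View pics/side2.png

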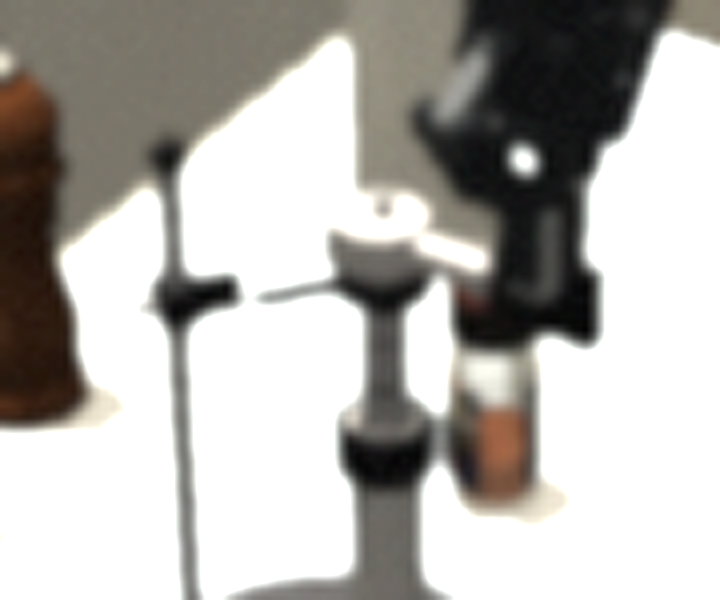

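Side crop (8x): the pointer runs from (335,285) to its tip at (262,298); the tongue tip is at about (236,290) and the marker body at (177,303). The pointer looks a few mm low. I'll measure the two lines at sub-pixel level.

```bash
cat > lev.py <<'E'
from h import *
def level(f):
    g=f["pixels"].astype(float).mean(2); bg=np.percentile(g[165:190,280:294],90)
    def line(cols,c0,hw):
        out=[]
        for u in cols:
            r=int(round(c0)); v=np.arange(r-hw,r+hw+1); w=np.clip(bg-g[v,u]-15,0,None)
            out.append((u,(w*v).sum()/w.sum(),w.sum()))
        return np.array(out)
    return line,g,bg
E
python3 - <<'E'
from lev import *
f=np.load("side2.npy",allow_pickle=True).item(); line,g,bg=level(f); print(bg)
print(line(range(274,298),176.5,6).round(2))
print(g[170:184,274:298].astype(int))
E
```

```text
243.33333333333334
[[ 274.    176.42  798.67]
 [ 275.    176.04 1609.67]
 [ 276.    176.14 2225.  ]
 [ 277.    176.53 2191.33]
 [ 278.    177.14 1642.  ]
 [ 279.    177.04 1188.67]
 [ 280.    176.62  999.33]
 [ 281.    176.29  917.33]
 [ 282.    176.08  885.  ]
 [ 283.    175.96  856.33]
 [ 284.    175.98  611.33]
 [ 285.    176.3   230.67]
 [ 286.    176.82  114.  ]
 [ 287.    176.77  182.33]
 [ 288.    176.68  246.67]
 [ 289.    176.57  258.67]
 [ 290.    176.44  266.33]
 [ 291.    176.22  266.67]
 [ 292.    175.9   260.33]
 [ 293.    175.7   260.  ]
 [ 294.    175.55  263.  ]
 [ 295.    173.9   446.  ]
 [ 296.    173.16  821.67]
 [ 297.    173.26 1151.  ]]
[[216 145  83 116 202 238 243 243 242 243 243 242 242 243 243 243 242 242
  242 241 228 174 102  77]
 [216 145  80 109 199 237 242 242 242 242 243 242 242 243 243 242 242 243
  243 241 229 178 104  74]
 [213 142  79 105 193 234 239 239 238 238 239 241 242 243 242 242 242 242
  242 241 234 194 124  77]
 [203 126  72  89 164 211 220 214 208 205 214 232 241 243 242 242 242 241
  240 238 234 213 150  82]
 [164  95  61  68 104 139 14
[... 282 characters left out ...]
35  21  16  15  12  10  21  32  43  86 153 170 138 114 117 126 143
  171 191 200 203 197 167]
 [ 89  38  12   8  10  22  47  79 104 121 149 193 210 201 196 200 207 218
  229 235 237 238 236 226]
 [137  67  17  13  30  73 128 172 196 206 218 231 237 237 237 238 238 239
  241 242 243 242 242 240]
 [193 113  44  34  77 150 204 229 236 238 239 241 242 242 242 242 242 242
  243 243 243 242 243 242]
 [225 161  79  59 118 199 234 240 242 243 242 242 242 243 243 242 242 243
  242 242 242 242 243 243]
 [235 191 104  74 138 213 239 243 243 242 242 243 243 243 243 242 243 242
  243 243 243 243 242 242]
 [238 201 114  80 142 215 239 242 243 243 243 243 243 243 243 242 243 242
  243 243 243 243 243 242]]
```

Extending the tongue line to the pointer shows the pointer about 1.6 px (5–6 mm) low. I'll raise 5.5 mm and re-measure.

```bash
python3 -m pendant '[[-1,0,0,-0.0055,0,0,0],[-1,0,0,-0.0055,0,0,0],[-1,0,0,-0.0055,0,0,0],[-1,0,0,-0.0055,0,0,0],[-1,0,0,-0.0055,0,0,0]]'
python3 - <<'E'
from lev import *
print(bot.observe()["tcp_pos"])
f=bot.grab_frame("side"); line,g,bg=level(f)
a=line(range(281,285),176,6); b=line(range(287,294),175,6)
pa=np.polyfit(a[:,0],a[:,1],1);pb=np.polyfit(b[:,0],b[:,1],1); print(a.round(2),b.round(2),pa,pb)
print("px low:",np.polyval(pb,288)-(a[1:3,1].mean()+pb[0]*(288-282.5)))
E
```

```text
time_s: 4.5
tcp_pos: [0.4598, 0.0462, 0.2065]
ee_rot: [3.141, 0.001, 3.05]
force: [5.0, 1.8, -2.3]
finger_gap: 0.0105
gripper_force: 43.3
[0.45978024 0.04616565 0.20646579]
[[281.   176.29 913.67]
 [282.   176.09 883.67]
 [283.   175.96 856.67]
 [284.   175.97 609.33]] [[287.   175.02 149.67]
 [288.   174.87 238.67]
 [289.   174.7  261.67]
 [290.   174.57 258.  ]
 [291.   174.43 266.67]
 [292.   174.21 267.33]
 [293.   173.9  266.67]] [-1.07595103e-01  2.06473737e+02] [-1.77519760e-01  2.26009656e+02]
px low: -0.1647566022767819
```

The pointer is level within about 1 mm. Now the swing.

```bash
python3 -m pendant '[[-1,-0.0004,-0.0075,0,0,0,-6],[-1,-0.0016,-0.0149,0,0,0,-12],[-1,-0.0035,-0.0221,0,0,0,-18],[-1,-0.0062,-0.0291,0,0,0,-24],[-1,-0.0096,-0.0358,0,0,0,-30],[-1,-0.0137,-0.042,0,0,0,-36],[-1,-0.0184,-0.0478,0,0,0,-42],[-1,-0.0237,-0.0531,0,0,0,-48],[-1,-0.0265,-0.0555,0,0,0,-51],[-1,-0.0265,-0.0555,0,0,0,-51],[-1,-0.0265,-0.0555,0,0,0,-51]]'; python3 -c "
from h import *
o=bot.observe();print(o['wrist_torque'],o['q'])"
```

```text
time_s: 5.65
tcp_pos: [0.481, -0.011, 0.2064]
ee_rot: [3.141, 0.002, -2.344]
force: [4.8, 3.5, -2.2]
finger_gap: 0.0108
gripper_force: 43.3
[ 0.67753642 -1.04973765 -0.04428597] [-0.17764871  0.19930574 -0.36603624  1.00538568  0.00188913 -0.97549463]
```

```bash
python3 -m pendant '[[-1,0,-0.0012,0,0,0,-1],[-1,0,-0.0025,0,0,0,-2],[-1,-0.0001,-0.0037,0,0,0,-3],[-1,-0.0002,-0.005,0,0,0,-4],[-1,-0.0002,-0.005,0,0,0,-4]]'; python3 -c "
from h import *
o=bot.observe();print(o['wrist_torque'])
f=bot.grab_frame('side');np.save('side3.npy',f,allow_pickle=True);cv2.imwrite('pics/side3.png',cv2.convertScaleAbs(cv2.resize(f['pixels'][140:215,255:345],None,fx=8,fy=8,interpolation=cv2.INTER_CUBIC),alpha=1.5))
t=bot.grab_frame('top');cv2.imwrite('pics/top3.png',cv2.convertScaleAbs(cv2.resize(t['pixels'][145:240,270:385],None,fx=6,fy=6,interpolation=cv2.INTER_CUBIC),alpha=1.8))"
```

```text
time_s: 6.15
tcp_pos: [0.4847, -0.0142, 0.2064]
ee_rot: [3.141, 0.002, -2.274]
force: [5.6, 3.2, -2.4]
finger_gap: 0.0104
gripper_force: 43.3
[ 0.67221626 -0.96386869  0.01148246]
```

View pics/side3.png

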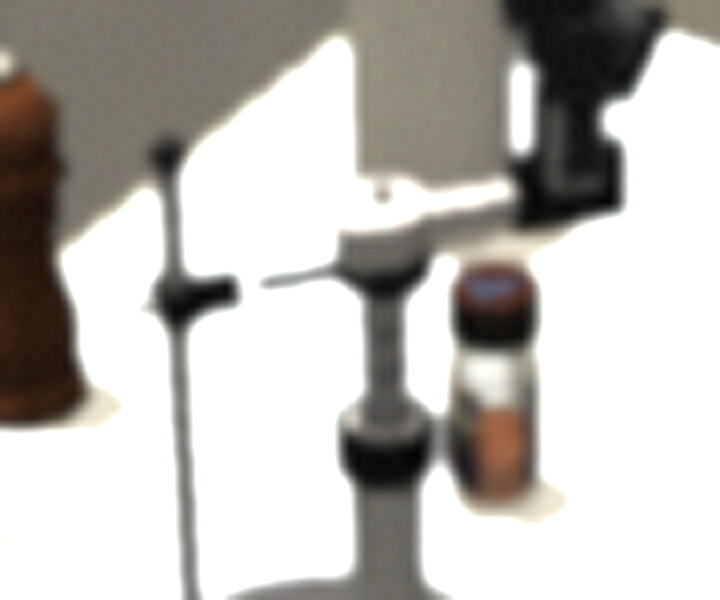

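View pics/top3.png

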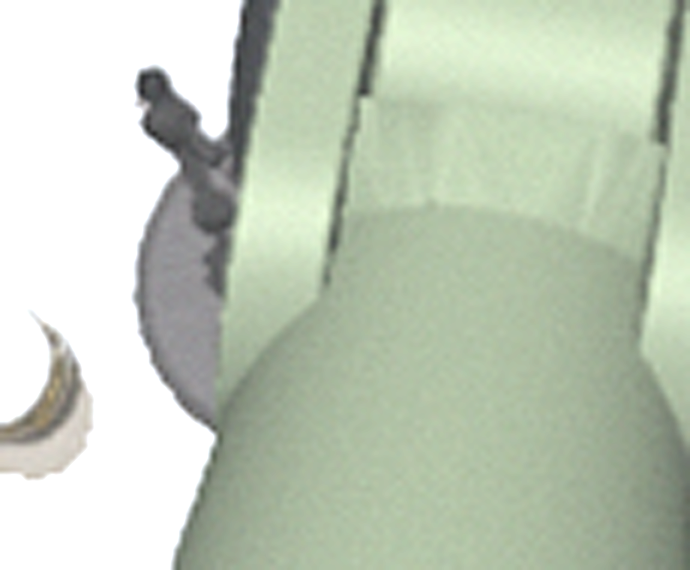

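The side view shows the pointer still level with the tongue (tip at (265,283), tongue tip at (236,289)). In the top view the arm hides the lever. No stop is felt yet, so I'll keep closing in small steps.

```bash
for i in 1; do python3 -m pendant '[[-1,0,-0.0012,0,0,0,-1],[-1,0,-0.0025,0,0,0,-2],[-1,0,-0.0025,0,0,0,-2],[-1,0,-0.0025,0,0,0,-2]]'; done
python3 -c "
from h import *
o=bot.observe();print(o['wrist_torque'],o['ee_rot'])"
python3 -m pendant '[[-1,0,-0.0012,0,0,0,-1],[-1,0,-0.0025,0,0,0,-2],[-1,0,-0.0025,0,0,0,-2],[-1,0,-0.0025,0,0,0,-2]]'
python3 -c "
from h import *
o=bot.observe();print(o['wrist_torque'],o['ee_rot'])"
```

```text
time_s: 6.65
tcp_pos: [0.4852, -0.0147, 0.2059]
ee_rot: [3.137, 0.002, -2.24]
force: [1.7, 7.3, -2.8]
finger_gap: 0.0107
gripper_force: 44.3
[ 1.29778487 -0.53095287 -0.66744523] [ 3.13716280e+00  2.09341081e-03 -2.24010496e+00]
time_s: 7.05
tcp_pos: [0.4853, -0.0148, 0.2052]
ee_rot: [3.133, 0.003, -2.206]
force: [-1.3, 10.3, -2.9]
finger_gap: 0.0107
gripper_force: 51.3
[ 2.10142374  0.22597024 -1.09598445] [ 3.13259081e+00  2.67223960e-03 -2.20582213e+00]
```

The stop is reached: TCP held at 230°, matching the prediction, and the force is rising. I'll ease off half the over-travel, raise 1 mm, and check.

```bash
python3 -m pendant '[[-1,0,0.002,-0.0005,0,0,1.5],[-1,0,0.002,-0.0005,0,0,1.5],[-1,0,0.002,-0.0005,0,0,1.5],[-1,0,0.002,-0.0005,0,0,1.5]]'
python3 - <<'E'
from lev import *
f=bot.grab_frame("side"); line,g,bg=level(f)
a=line(range(281,285),176,6); b=line(range(288,294),174,6); pb=np.polyfit(b[:,0],b[:,1],1); print(a.round(2),pb)
print("px low:",np.polyval(pb,288)-(a[1:3,1].mean()+pb[0]*(288-282.5)))
c=f["pixels"]; cv2.imwrite("pics/side4.png",c)
o=bot.observe(); print(o["tcp_pos"],np.degrees(np.arctan2(o["tcp_pos"][1]-.0397,o["tcp_pos"][0]-.5309))+360,o["wrist_torque"])
E
```

```text
time_s: 7.45
tcp_pos: [0.4852, -0.0147, 0.2063]
ee_rot: [3.136, 0.002, -2.232]
force: [1.7, 7.3, -2.6]
finger_gap: 0.0106
gripper_force: 45.6
[[281.   176.29 918.33]
 [282.   176.09 885.33]
 [283.   175.96 857.67]
 [284.   175.97 609.67]] [-1.60266936e-01  2.21038832e+02]
px low: -0.26384953215358564
[ 0.48518214 -0.01471053  0.20625795] 229.9617068343424 [ 1.53394871 -0.35703111 -0.82568541]
```

View pics/side4.png

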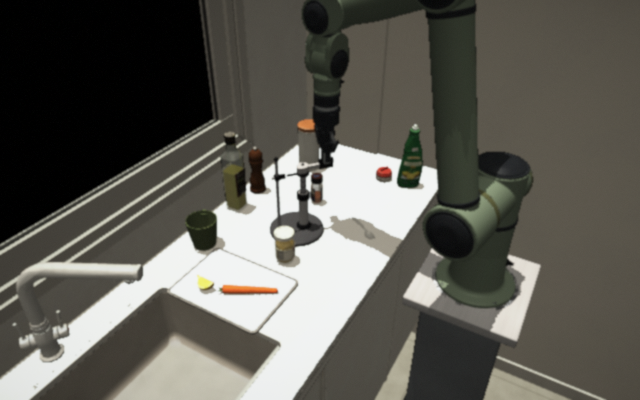

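The lever is on its stop, the pointer is within 1 mm of level, the marker hasn't moved, and nothing else is disturbed. I'll hold for 0.3 s and hand in.

```bash
python3 -m pendant '[[-1,0,0,0,0,0,0],[-1,0,0,0,0,0,0],[-1,0,0,0,0,0,0]]'; python3 -c "
from workcell import bot
print(bot.job_done())"
```

```text
time_s: 7.8
tcp_pos: [0.4852, -0.0147, 0.2062]
ee_rot: [3.136, 0.002, -2.232]
force: [1.5, 7.8, -2.7]
finger_gap: 0.0108
gripper_force: 45.6
the job is handed in; nothing more can be done
None
```

I handed the job in at 7.8 s, but the hand-in call returned no verdict: the leg is held with its pointer about 1 mm from the marker's height by my camera measurement, the lever is closed on its stop and still gripped, and I saw nothing else moved.

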